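Pack two steel grind gauges with a cork separator and lock the cradle

ROBOT

A 6-joint arm with a two-finger parallel gripper is mounted at the origin on a cart in front of the work surface, level with it; the furniture and walls round the work are solid. World frame = base frame: x ahead of the robot, y to its left, z up, the work surface at z = 0. Lengths are in mm, angles in degrees, forces in N, time in s.
With the tool pointing down it reaches from about 325 to 850 mm from the base axis. Payload 4.4 kg.
Tool frame: the origin (TCP) lies midway between the tips of the shut fingers; the grasp point (between the pads) lies 19 mm behind it; z points along the fingers, y is the line along which they close (so a half turn about z gives the same grasp; the last joint's range is limited). The gripper opens to 94 mm and grips with 3 to 60 N. Pads are 16 mm wide; open, the fingers measure 119 mm over their backs; the gripper's body (75 mm by 177 mm) begins 78 mm behind the grasp point.
Start: joints at [-81.618, 11.837, 88.321, -0, 79.842, -8.623], TCP at [168.153, -549.865, 205.447] pointing down, gripper open.
Joint ranges: [-156.59, 156.59], [-49.26, 127.26], [12.9, 141.05], [-63.56, 243.56], [4.71, 150.69], [-161.64, 161.64]. Speed limits (degrees/s): [159.86, 159.86, 180, 180, 180, 180].

INTERFACE

Orientations are given as [roll, pitch, yaw] about the fixed x, y, z axes, in that order (R = Rz(yaw) Ry(pitch) Rx(roll)).
In Python, from station import bot gives the robot as it stands. The module is installed in compiled form; this text tells all that it offers.
- The arm moves only by the shell command python3 -m inch 'ROWS'. ROWS is JSON, a list of rows, each an object of numbers: "dx", "dy", "dz": the shift along the tool's x, y, z in units of 25 cm (1.0 is 25 cm); "ax", "ay", "az": the turn, a rotation vector about the tool's x, y, z in units of pi rad (1.0 is pi rad); "gripper": the closure, from -1 (fully open) to 1 (shut). A call has exactly 8 rows; each row is the pose to reach, as a shift and turn from the pose commanded when the call began, along the tool's axes at that moment, turning the shorter way round; what a row does not reach only later rows make up. A row lasts 1/12 s, in which the tool goes at most 41.7 mm and 7.16 degrees, less where a joint would pass 70% of its speed; a pose out of reach is approached as far as the arm can. A call with a number of a shift or a turn outside -1 to 1 is refused whole. A call with a gripper value outside its range is refused whole. The fingers move at their own pace and stop on an object; the grip force is fixed at half the most. Time passes only in rows, so rows that repeat a pose let the fingers close, or fill a call up. It gives the time, the measured TCP pose, the force, the opening and the grip force at its end, in the units of the state.
- bot.read_state(): the state, without advancing time (a new reading comes with each control period).
- bot.capture(name): name is "scene" or "top"; returns (picture, depth): 420x560x3 uint8, blue, green, red; 420x560 float32, mm along the optical axis (not along the pixel's ray), 0 where there is no reading.
- bot.calibration(name): a dict with "fx", "fy", "cx", "cy" (pixels), "extrinsics" (4x4, takes a point from camera to world coordinates). Camera axes: x right, y up, looking along -z (the intrinsics and any distortion apply to the point x, -y, -z); pixel columns grow to the right and rows downward; lengths in mm; the calibration is good to about 2 mm. A picture is of the moment at which its call begins. calibration takes no time and is no camera call.
- bot.hand_in(): hands the job in; it is judged then, once.
The state is a dict: "time": time; "joint_pos": joint angles; "qd": joint speeds; "effort": joint torques, N m; "tcp_pos": TCP position; "ee_rot": TCP orientation; "contact_force": force on the tool from outside, world axes, zero at the start; "moment": the same for the moment, N m; "width": finger opening in mm; "gripper_force": force on a finger pad.
Only numpy, scipy, OpenCV 4.12 (cv2) and the standard library are available. Lean on these libraries where they do the work, as an engineer would, in place of code of your own. Each camera call takes 0.05 s, during which the arm holds its last target. There are 200 camera calls.

TASK

Pack the second steel grind gauge into the cradle on top of the one already there, with the cork separator sheet between them so that the two gauges never touch. First turn the black collar to its open stop (white mark) to swing the yellow retaining bar clear, lay the separator and then the gauge flat in the cradle, lined up between the corner guides, then turn the collar all the way back to its closed stop (red mark), so the bar lies over the stack. Leave the other things on the bench where they are.

Things in the scene. Friction and masses are not known exactly. Their poses are not given: they have to be found in the camera images.
- cradle: Grey plate 100 x 280 x 8 mm fixed on the bench. Origin on the bench under the pocket's centre; z up, y along the pocket to the collar barrel, whose axis is at x 0, y +134 mm. Pocket 68 mm (x) by 180 mm (y), floor 10 mm above the bench, loaded from above; at its corners flared aluminium guides 42 mm high reach 26 mm along y, 22 mm along x. Between them the long sides are open for fingers.
- collar (a joint): Angle of the black collar and its yellow bar about the upright barrel. 0 = closed stop (red mark): the bar points along the cradle's -y, over the pocket's end. Grows anticlockwise from above, the bar swinging to the cradle's +x; 1.45 = open stop (white mark). Starts between 0 and 0.3. Light friction (0.1 Nm), no spring: it stays where left.
- collar_grip (a point): On the barrel axis, 68 mm above the bench. The knurled ring is 51 mm in diameter, 54 to 77 mm above the bench; the fixed barrel's cap ends at 86 mm. The point turns with the collar: its -y points along the bar, which leaves from the ring's underside, so grip the ring along the point's x, fingers beside the bar.
- bar_tip (a point): Tip of the yellow retaining bar, 78 mm from the barrel axis. The bar is 18 mm wide and lies 47 to 54 mm above the bench; the finished stack is 43 mm high.
- separator_center (a point): Centre (half-way up) of the stiff brown cork separator sheet, 56 (x) x 160 (y) x 8 (z) mm, about 40 g, lying flat on the bench, long axis along its y. Lies either left or right of the robot's front, its place swapped with the upper gauge at random.
- upper_gauge_center (a point): Centre (half-way up) of the loose steel grind gauge to be packed: a pale grey slab 60 (x) x 170 (y) x 12.5 (z) mm, 0.6 to 0.9 kg, lying flat on the bench, long axis along its y; either end may go first.
- lower_gauge_center (a point): Centre (half-way up) of the identical steel gauge already in the cradle's pocket, 60 x 170 x 12.5 mm, top 22.5 mm above the bench, long axis along its y. It stays there.
- beaker_center (a point): Bystander: clear glass beaker, 68 mm wide, 72 mm high; point half-way up.
- bottle_center (a point): Bystander: short white bottle, 71 mm wide, 83 mm high; point half-way up.
- tape_roll_center (a point): Bystander: roll of tan tape lying flat, 86 mm wide, 22 mm high; point at its centre.
- spanner_center (a point): Bystander: steel spanner lying flat, 159 mm long; point at its centre.

How it is judged (in metres and radians):
On the way, in this order (a step that is already met when the one before it is completed fails the run):
1. the collar is turned until the bar stands clear, within 0.25 rad of the open stop (value of joint collar above 1.2 rad), for 0.2 s.
2. the separator lies flat on the lower gauge, lined up in the cradle, released (x of lower_gauge_center in the frame of cradle between -0.011 and 0.011 m and y of lower_gauge_center in the frame of cradle between -0.014 and 0.014 m and z of lower_gauge_center in the frame of cradle between 0.01325 and 0.01925 m and angle between each of lower_gauge_center, separator_center's own z axis and vertical below 0.06 rad and angle between the y axis of each of lower_gauge_center, separator_center and the y axis of cradle, either way round below 0.2 rad and x of separator_center in the frame of cradle between -0.011 and 0.011 m and y of separator_center in the frame of cradle between -0.014 and 0.014 m and z of separator_center in the frame of cradle between 0.0235 and 0.0295 m and contact force between separator and the fingers below 0.2 N), for 0.2 s.
3. the second gauge lies flat on the separator, lined up in the cradle, released (x of lower_gauge_center in the frame of cradle between -0.011 and 0.011 m and y of lower_gauge_center in the frame of cradle between -0.014 and 0.014 m and z of lower_gauge_center in the frame of cradle between 0.01325 and 0.01925 m and angle between each of lower_gauge_center, separator_center, upper_gauge_center's own z axis and vertical below 0.06 rad and angle between the y axis of each of lower_gauge_center, separator_center, upper_gauge_center and the y axis of cradle, either way round below 0.2 rad and x of separator_center in the frame of cradle between -0.011 and 0.011 m and y of separator_center in the frame of cradle between -0.014 and 0.014 m and z of separator_center in the frame of cradle between 0.0235 and 0.0295 m and x of upper_gauge_center in the frame of cradle between -0.011 and 0.011 m and y of upper_gauge_center in the frame of cradle between -0.014 and 0.014 m and z of upper_gauge_center in the frame of cradle between 0.03375 and 0.03975 m and contact force between upper_gauge and the fingers below 0.2 N), for 0.2 s.
4. the collar is back at its closed stop (within 0.12 rad) (value of joint collar below 0.12 rad), for 0.2 s.
At the end, for the whole second after the job is handed in: Lower gauge, cork separator and upper gauge lie flat on one another in the cradle's pocket in that order (each within 11 mm across and 14 mm along the pocket's centre, 3 mm in height, 0.06 rad tilt, 0.2 rad of the pocket's axis), at rest, and the collar is within 0.12 rad of its closed stop (x of lower_gauge_center in the frame of cradle between -0.011 and 0.011 m and y of lower_gauge_center in the frame of cradle between -0.014 and 0.014 m and z of lower_gauge_center in the frame of cradle between 0.01325 and 0.01925 m and angle between each of lower_gauge_center, separator_center, upper_gauge_center's own z axis and vertical below 0.06 rad and angle between the y axis of each of lower_gauge_center, separator_center, upper_gauge_center and the y axis of cradle, either way round below 0.2 rad and x of separator_center in the frame of cradle between -0.011 and 0.011 m and y of separator_center in the frame of cradle between -0.014 and 0.014 m and z of separator_center in the frame of cradle between 0.0235 and 0.0295 m and x of upper_gauge_center in the frame of cradle between -0.011 and 0.011 m and y of upper_gauge_center in the frame of cradle between -0.014 and 0.014 m and z of upper_gauge_center in the frame of cradle between 0.03375 and 0.03975 m and value of joint collar below 0.12 rad and linear speed of upper_gauge below 0.02 m/s); the robot touches nothing.
It fails at once if the two steel gauges touch each other (contact force between upper_gauge and lower_gauge above 0.5 N).
It fails at once if the beaker is moved by more than 30 mm (distance of beaker_center from where it was at the start of the episode above 0.03 m).
It fails at once if the bottle is moved by more than 30 mm (distance of bottle_center from where it was at the start of the episode above 0.03 m).
It fails at once if the tape roll is moved by more than 30 mm (distance of tape_roll_center from where it was at the start of the episode above 0.03 m).
It fails at once if the spanner is moved by more than 30 mm (distance of spanner_center from where it was at the start of the episode above 0.03 m).
It also fails if it takes over 72 s, if anything falls off the work surface, if the arm or the gripper's body presses on something with over 40 N, if the wrist force passes 120 N, or if a joint passes its speed limit or range.

## Working session

There is one attempt and no reset: what is moved stays moved. The work goes in short steps, Python scripts to look and compute and a shell command to move; the robot and the scene stay as the last step left them, time stands still between calls to the robot, and variables do not carry over. Pictures are saved under pics/ and viewed, at most 13 in all, crops included, and the job is handed in when it is done.

```bash
mkdir -p pics
cat > h.py <<'E'
import numpy as np, cv2
from station import bot
from scipy.spatial.transform import Rotation as R
def snap(n,f):
    p,d=bot.capture(n); cv2.imwrite('pics/'+f+'.png',p); np.savez('pics/'+f+'.npz',p=p,d=d); return p,d
def cam(n):
    c=bot.calibration(n); return c,np.array(c['extrinsics'])
def plane(n,uv,z):
    c,T=cam(n); uv=np.atleast_2d(np.float64(uv))
    d=np.c_[(uv[:,0]-c['cx'])/c['fx'],-(uv[:,1]-c['cy'])/c['fy'],-np.ones(len(uv))]@T[:3,:3].T
    o=T[:3,3]; return o+d*((z-o[2])/d[:,2])[:,None]
def cloud(n,d):
    c,T=cam(n); v,u=np.mgrid[:d.shape[0],:d.shape[1]]
    P=np.stack([(u-c['cx'])/c['fx']*d,-(v-c['cy'])/c['fy']*d,-d],-1)
    return P@T[:3,:3].T+T[:3,3]
E
python3 - <<'E'
from h import *
for n in('scene','top'):
    snap(n,n+'0'); c,T=cam(n); print(n,c['fx'],c['cx'],c['cy'],T.round(3).tolist(),[k for k in c])
s=bot.read_state(); print({k:np.round(v,2).tolist() for k,v in s.items()})
E
```

```text
scene 494.6860696464991 281.81759911800873 207.278323158371 [[-0.663, 0.403, -0.63, -220.643], [-0.748, -0.382, 0.543, 606.899], [-0.022, 0.832, 0.555, 763.308], [0.0, 0.0, 0.0, 1.0]] ['fx', 'fy', 'cx', 'cy', 'extrinsics']
top 394.1455013604756 272.0832253575522 208.8947282644411 [[0.003, 0.981, -0.192, 406.719], [-1.0, 0.002, -0.003, -76.899], [-0.002, 0.192, 0.981, 987.881], [0.0, 0.0, 0.0, 1.0]] ['fx', 'fy', 'cx', 'cy', 'extrinsics']
{'time': 0.1, 'joint_pos': [-81.62, 11.88, 88.4, 0.0, 79.84, -8.62], 'qd': [-0.06, -0.28, -0.18, -0.11, -0.02, 0.07], 'effort': [-0.0, -37.19, -28.23, 0.07, 0.03, -0.0], 'tcp_pos': [168.06, -549.14, 204.42], 'ee_rot': [-179.89, -0.02, 17.01], 'contact_force': [0.2, -0.63, 0.33], 'moment': [0.01, 0.02, -0.03], 'gripper_force': 0.0, 'width': 93.95}
```

View pics/top0.png

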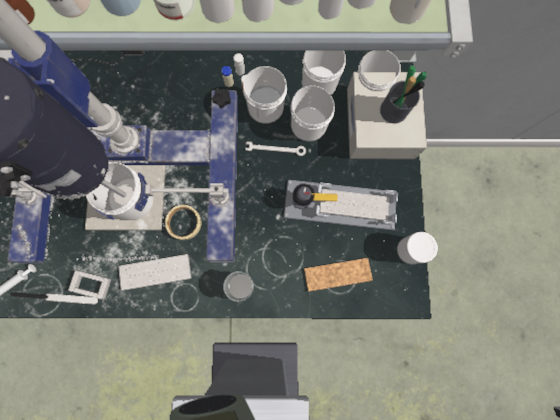

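View pics/scene0.png

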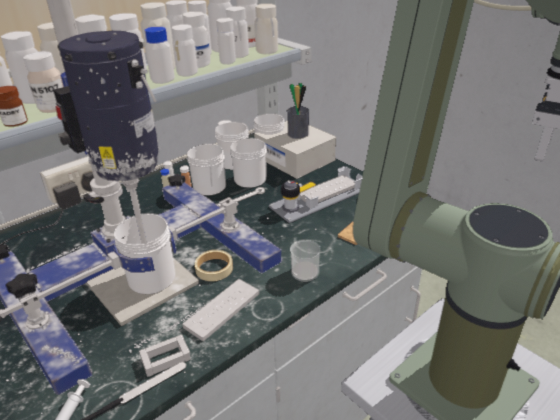

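The top view shows the cradle at (341,204) with its barrel at (305,194) and the bar pointing right. The cork is at (338,274), the gauge at (155,272), the beaker at (238,286), the bottle at (418,249) and the tape at (183,222). The scene view agrees; the arm hides the cork there.

Run:
```python
from h import *
z=np.load('pics/top0.npz'); p=z['p'];d=z['d']; P=cloud('top',d)
hsv=cv2.cvtColor(p,cv2.COLOR_BGR2HSV)
def rect(m,z,name):
    m=cv2.morphologyEx(m.astype(np.uint8),cv2.MORPH_CLOSE,np.ones((3,3)))
    cs,_=cv2.findContours(m,0,2); c=max(cs,key=cv2.contourArea)
    q=plane('top',c[:,0,:],z)[:,:2].astype(np.float32); r=cv2.minAreaRect(q)
    b=cv2.boxPoints(r); e=[b[1]-b[0],b[2]-b[1]]; e=max(e,key=np.linalg.norm)
    print(name,np.round(r[0],1),np.round(r[1],1),'long axis deg',round(float(np.degrees(np.arctan2(e[1],e[0]))%180),1)); return r
def box(u0,v0,u1,v1):
    m=np.zeros(d.shape,bool); m[v0:v1,u0:u1]=1; return m
H,S,V=hsv[...,0],hsv[...,1],hsv[...,2]
rect(box(295,250,380,300)&(S>90)&(V>90)&(H<25),8,'cork')
rect(box(112,248,198,298)&(V>110)&(S<60),12.5,'gauge')
rect(box(310,185,345,212)&(S>150)&(V>120)&(H>15)&(H<32),54,'bar')
Z=P[...,2]
rect(box(278,172,405,235)&(Z>5)&(Z<14)|box(278,172,405,235)&(Z>14),8,'cradle')
for n,b in dict(lower=(325,198,390,214),collar=(293,184,318,204),cork=(310,265,365,285),gauge=(125,262,185,285)).items():
    q=P[box(*b)]; print(n,np.median(q,0).round(1),np.percentile(q[:,2],[2,98]).round(1))
k=box(293,184,320,206)&(Z>75); print('cap',P[k].mean(0).round(1),k.sum())
k=box(278,172,405,235)&(Z>35)&(Z<46)
v,u=np.where(k); 
n,l,st,ce=cv2.connectedComponentsWithStats(k.astype(np.uint8))
for i in range(1,n):
    if st[i,4]>4: print('guide',ce[i].round(0),P[l==i].mean(0).round(1),P[l==i].min(0).round(0),P[l==i].max(0).round(0))
big=cv2.resize(p[165:300,270:440],None,fx=4.5,fy=4.4,interpolation=2); cv2.imwrite('pics/crop1.png',big)
k=(Z>60)&(P[...,0]<620)&(P[...,0]>200); v,u=np.where(k)
n,l,st,ce=cv2.connectedComponentsWithStats(k.astype(np.uint8))
for i in range(1,n):
    if st[i,4]>60: print('tall',ce[i].round(0),P[l==i].min(0).round(0),P[l==i].max(0).round(0))
```

```text
cork [ 435.4 -235.8] [ 57.  160.5] long axis deg 99.5
gauge [438.7 216.5] [215.2 115. ] long axis deg 87.9
bar [ 619.5 -201.6] [55.7 14.8] long axis deg 86.7
cradle [ 611.8 -250.6] [287.3 112.6] long axis deg 84.1
lower [ 604.5 -286.3   23.2] [18.5 54.3]
collar [ 621.1 -151.6   77.7] [ 6.4 88.8]
cork [ 433.5 -233.3    8.6] [ 0.8 12.4]
gauge [436.7 212.8  13.3] [-0.3 16.9]
cap [ 620.6 -149.    84.3] 338
guide [324. 185.] [ 651.2 -201.5   40.1] [ 635. -218.   35.] [ 660. -190.   44.]
guide [393. 193.] [ 631.2 -371.8   40.2] [ 615. -381.   35.] [ 642. -355.   46.]
guide [320. 212.] [ 585.5 -192.6   40.1] [ 576. -211.   35.] [ 603. -182.   45.]
guide [392. 219.] [ 566.3 -365.6   40.3] [ 557. -377.   36.] [ 580. -346.   45.]
tall [ 55. 163.] [407. -77.  60.] [620. 538. 988.]
tall [217. 195.] [407. -77.  61.] [620.  68. 988.]
tall [303. 199.] [ 597. -174.   61.] [ 620. -124.   90.]
tall [421. 247.] [ 407. -453.   64.] [532. -77. 988.]
tall [237. 285.] [375. -77.  60.] [440.  35. 988.]
tall [214. 408.] [204. -77. 223.] [407.  91. 988.]
```

View pics/crop1.png

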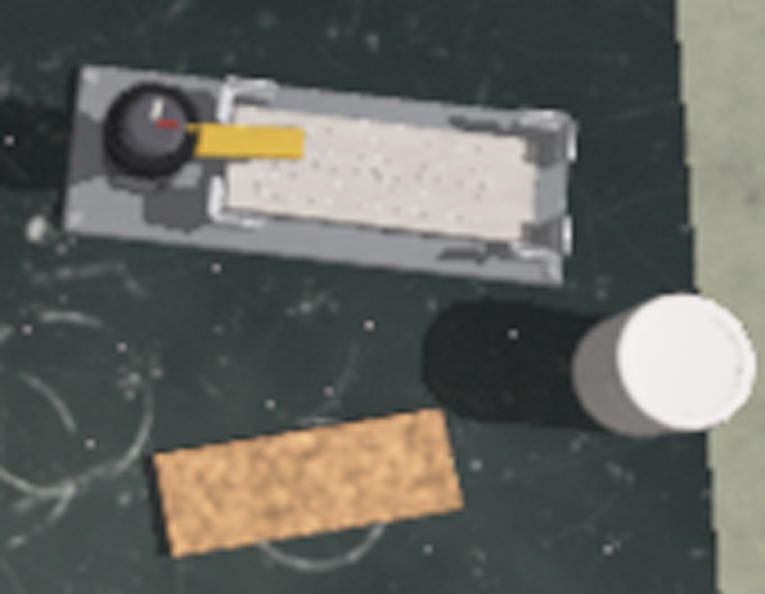

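The crop shows the plate corners at about (82,65), (575,110), (560,283) and (65,230). The collar is near closed, with the bar pointing right to (303,143).

Run:
```python
from h import *
z=np.load('pics/top0.npz'); p=z['p'];d=z['d']; P=cloud('top',d);Z=P[...,2]
f=lambda a:(np.array(a,float)+.5)/[4.5,4.4]-.5+[270,165]
q=plane('top',[f(a) for a in[(80,65),(577,110),(561,284),(65,230)]],8)[:,:2]
yax=(q[0]+q[3]-q[1]-q[2])/2; print('plate',q.round(0).tolist(),np.linalg.norm(yax),np.degrees(np.arctan2(yax[1],yax[0])),q.mean(0), 'width',np.linalg.norm((q[0]+q[1]-q[2]-q[3])/2))
cap=plane('top',[f((152,121))],86); print('cap',cap, 'ring',plane('top',[f((151,128))],77))
# lower gauge visible
L=plane('top',[f(a) for a in[(232,106),(533,138),(521,241),(228,208)]],22.5)[:,:2]; print('lower',L.round(0).tolist(),L.mean(0))
B=plane('top',[f(a) for a in[(303,127),(302,159)]],54); print('tip',B.mean(0))
m=np.zeros(d.shape,np.uint8); m[245:300,105:200]=1
hsv=cv2.cvtColor(p,cv2.COLOR_BGR2HSV); k=(m>0)&(hsv[...,2]>150)
k=cv2.morphologyEx(k.astype(np.uint8),cv2.MORPH_OPEN,np.ones((5,5)))
c=max(cv2.findContours(k,0,2)[0],key=cv2.contourArea)
r=cv2.minAreaRect(plane('top',c[:,0],12.5)[:,:2].astype(np.float32)); b=cv2.boxPoints(r); print('gauge',r,b.round(0).tolist())
s=np.load('pics/scene0.npz'); 
cv2.imwrite('pics/g.png',cv2.resize(p[160:310,60:270],None,fx=3.8,fy=3.8,interpolation=2))
# obstacles near gauge & tape & beaker
for n,b in dict(tape=(165,205,203,240),beak=(222,270,256,302),bottle=(396,232,440,266)).items():
    w=P[b[1]:b[3],b[0]:b[2]].reshape(-1,3); w=w[(w[:,2]>12)&(w[:,2]<120)]; print(n,np.percentile(w,[3,97],axis=0).round(0).tolist())
w=P[..., :]; kk=(P[...,0]>350)&(P[...,0]<620)&(P[...,1]>60)&(P[...,1]<420)&(Z>40)&(d>0)
w=P[kk]
for x in range(350,620,30): print(x,[int(w[(abs(w[:,0]-x)<15)&(abs(w[:,1]-y)<20)][:,2].max(initial=0)) for y in range(80,420,40)])
```

```text
plate [[675.0, -113.0], [649.0, -395.0], [547.0, -380.0], [578.0, -104.0]] 280.54488999951514 84.17847157782893 [ 612.22107503 -248.282039  ] width 100.61095869344547
cap [[ 623.13782745 -147.73669862   86.        ]] ring [[ 621.41896842 -147.86883964   77.        ]]
lower [[647.0, -198.0], [629.0, -365.0], [569.0, -355.0], [588.0, -194.0]] [ 608.35345425 -278.02900991]
tip [ 618.55313835 -231.26239326   54.        ]
gauge ((439.8147277832031, 213.57557678222656), (61.03408432006836, 171.40216064453125), 9.647472381591797) [[395.0, 293.0], [424.0, 124.0], [484.0, 134.0], [456.0, 303.0]]
tape [[523.0, 107.0, 14.0], [604.0, 188.0, 26.0]]
beak [[377.0, -28.0, 12.0], [438.0, 33.0, 73.0]]
bottle [[465.0, -448.0, 21.0], [526.0, -385.0, 86.0]]
350 [0, 0, 0, 0, 0, 0, 0, 0, 0]
380 [0, 0, 0, 0, 0, 0, 0, 0, 0]
410 [0, 0, 0, 0, 0, 0, 0, 0, 0]
440 [0, 0, 0, 0, 0, 0, 0, 0, 0]
470 [49, 0, 0, 0, 0, 0, 0, 0, 0]
500 [51, 0, 0, 0, 0, 0, 0, 0, 0]
530 [50, 0, 0, 0, 515, 0, 0, 0, 0]
560 [51, 0, 0, 0, 546, 523, 460, 0, 0]
590 [50, 0, 0, 546, 546, 81, 155, 0, 0]
```

View pics/g.png

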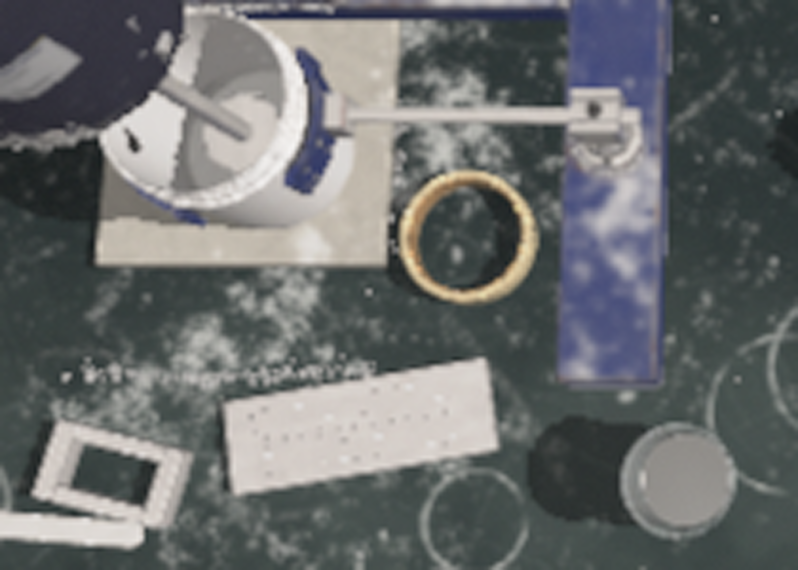

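The crop shows the gauge at (360,427), clear of the tape (468,237), the beaker (678,480) and the stand foot. My estimates are: cradle (608,-281) with yaw -6°, barrel (622,-148), cork (435,-236) at 99.5°, gauge (440,213.5) at 99.7°.

```bash
cat > go.py <<'E'
import sys
from h import *
# go.py x y z yaw : delta from the measured pose in tool axes and move units
t=list(map(float,sys.argv[1:5])); s=bot.read_state()
A=R.from_euler('xyz',s['ee_rot'],degrees=True); B=R.from_euler('xyz',[180,0,t[3]],degrees=True)
v=A.inv().apply(np.array(t[:3])-s['tcp_pos'])/250; w=(A.inv()*B).as_rotvec()/np.pi
print('t',round(s['time'],2),np.round(s['tcp_pos'],1),np.round(s['ee_rot'],1),'J6',round(s['joint_pos'][5]),'w',round(s['width'],1),'F',np.round(s['contact_force'],1))
print('d',v.round(3),'a',w.round(4))
E
python3 go.py 622 -148 140 87.6
```

```text
t 0.1 [ 168.1 -549.1  204.4] [-179.9   -0.    17. ] J6 -9 w 94.0 F [ 0.2 -0.6  0.3]
d [ 2.206 -1.003  0.26 ] a [-0.0005 -0.0005 -0.3922]
```

```bash
python3 -m inch '[{"dx":1,"dy":-0.455,"az":-0.3,"gripper":-1},{"dx":1,"dy":-0.455,"az":-0.3,"gripper":-1},{"dx":1,"dy":-0.455,"az":-0.3,"gripper":-1},{"dx":1,"dy":-0.455,"az":-0.3,"gripper":-1},{"dx":1,"dy":-0.455,"az":-0.3,"gripper":-1},{"dx":1,"dy":-0.455,"az":-0.3,"gripper":-1},{"dx":1,"dy":-0.455,"az":-0.3,"gripper":-1},{"dx":1,"dy":-0.455,"az":-0.3,"gripper":-1}]'; python3 go.py 622 -148 140 87.6
```

```text
t 0.1 [ 168.1 -549.1  204.4] [-179.9   -0.    17. ] J6 -9 w 94.0 F [ 0.2 -0.6  0.3]
d [ 2.206 -1.003  0.26 ] a [-0.0005 -0.0005 -0.3922]invalid input at $[0]: expected keys dx, dy, dz, ax, ay, az, gripper
```

```bash
python3 -m inch '[{"dx":1,"dy":-0.455,"dz":0,"ax":0,"ay":0,"az":-0.3,"gripper":-1},{"dx":1,"dy":-0.455,"dz":0,"ax":0,"ay":0,"az":-0.3,"gripper":-1},{"dx":1,"dy":-0.455,"dz":0,"ax":0,"ay":0,"az":-0.3,"gripper":-1},{"dx":1,"dy":-0.455,"dz":0,"ax":0,"ay":0,"az":-0.3,"gripper":-1},{"dx":1,"dy":-0.455,"dz":0,"ax":0,"ay":0,"az":-0.3,"gripper":-1},{"dx":1,"dy":-0.455,"dz":0,"ax":0,"ay":0,"az":-0.3,"gripper":-1},{"dx":1,"dy":-0.455,"dz":0,"ax":0,"ay":0,"az":-0.3,"gripper":-1},{"dx":1,"dy":-0.455,"dz":0,"ax":0,"ay":0,"az":-0.3,"gripper":-1}]'; python3 go.py 622 -148 140 87.6
```

```text
time: 0.77
tcp_pos: [377.0, -363.9, 205.0]
ee_rot: [180.0, -0.1, 71.6]
contact_force: [-0.7, -0.5, -0.4]
width: 94.1
gripper_force: 0.0
t 0.77 [ 377.  -363.9  205. ] [ 1.80e+02 -1.00e-01  7.16e+01] J6 -35 w 94.1 F [-0.7 -0.5 -0.4]
d [1.128 0.658 0.263] a [ 0.0002 -0.0008 -0.0887]
```

```bash
python3 -m inch '[{"dx":1,"dy":0.58,"dz":0,"ax":0,"ay":0,"az":-0.0885,"gripper":-1},{"dx":1,"dy":0.58,"dz":0,"ax":0,"ay":0,"az":-0.0885,"gripper":-1},{"dx":1,"dy":0.58,"dz":0,"ax":0,"ay":0,"az":-0.0885,"gripper":-1},{"dx":1,"dy":0.58,"dz":0,"ax":0,"ay":0,"az":-0.0885,"gripper":-1},{"dx":1,"dy":0.58,"dz":0,"ax":0,"ay":0,"az":-0.0885,"gripper":-1},{"dx":1,"dy":0.58,"dz":0,"ax":0,"ay":0,"az":-0.0885,"gripper":-1},{"dx":1,"dy":0.58,"dz":0,"ax":0,"ay":0,"az":-0.0885,"gripper":-1},{"dx":1,"dy":0.58,"dz":0,"ax":0,"ay":0,"az":-0.0885,"gripper":-1}]'; python3 go.py 622 -148 51 87.6
```

```text
time: 1.43
tcp_pos: [596.3, -173.3, 204.6]
ee_rot: [179.9, -0.2, 87.3]
contact_force: [0.8, 0.1, -0.2]
width: 93.9
gripper_force: 0.0
t 1.43 [ 596.3 -173.3  204.6] [179.9  -0.2  87.3] J6 -22 w 93.9 F [ 0.8  0.1 -0.2]
d [0.104 0.097 0.615] a [ 0.0005 -0.0009 -0.0016]
```

```bash
python3 -m inch '[{"dx":0.104,"dy":0.097,"dz":0,"ax":0,"ay":0,"az":-0.0016,"gripper":-1},{"dx":0.104,"dy":0.097,"dz":0.15,"ax":0,"ay":0,"az":-0.0016,"gripper":-1},{"dx":0.104,"dy":0.097,"dz":0.3,"ax":0,"ay":0,"az":-0.0016,"gripper":-1},{"dx":0.104,"dy":0.097,"dz":0.4,"ax":0,"ay":0,"az":-0.0016,"gripper":-1},{"dx":0.104,"dy":0.097,"dz":0.5,"ax":0,"ay":0,"az":-0.0016,"gripper":-1},{"dx":0.104,"dy":0.097,"dz":0.58,"ax":0,"ay":0,"az":-0.0016,"gripper":-1},{"dx":0.104,"dy":0.097,"dz":0.61,"ax":0,"ay":0,"az":-0.0016,"gripper":-1},{"dx":0.104,"dy":0.097,"dz":0.61,"ax":0,"ay":0,"az":-0.0016,"gripper":-1}]'; python3 go.py 622 -148 51 87.6
python3 -m inch '[{"dx":0,"dy":0,"dz":0,"ax":0,"ay":0,"az":0,"gripper":-0.2},{"dx":0,"dy":0,"dz":0,"ax":0,"ay":0,"az":0,"gripper":0},{"dx":0,"dy":0,"dz":0,"ax":0,"ay":0,"az":0,"gripper":0.2},{"dx":0,"dy":0,"dz":0,"ax":0,"ay":0,"az":0,"gripper":0.4},{"dx":0,"dy":0,"dz":0,"ax":0,"ay":0,"az":0,"gripper":0.4},{"dx":0,"dy":0,"dz":0,"ax":0,"ay":0,"az":0,"gripper":0.4},{"dx":0,"dy":0,"dz":0,"ax":0,"ay":0,"az":0,"gripper":0.4},{"dx":0,"dy":0,"dz":0,"ax":0,"ay":0,"az":0,"gripper":0.4}]'
```

```text
time: 2.1
tcp_pos: [615.2, -153.6, 49.8]
ee_rot: [-179.6, -0.1, 87.2]
contact_force: [-0.6, 0.5, 0.4]
width: 93.9
gripper_force: 0.0
t 2.1 [ 615.2 -153.6   49.8] [-1.796e+02 -1.000e-01  8.720e+01] J6 -19 w 93.9 F [-0.6  0.5  0.4]
d [ 0.024  0.026 -0.005] a [-0.002  -0.0006 -0.0022]
time: 2.77
tcp_pos: [622.6, -154.5, 53.8]
ee_rot: [179.4, 0.1, 87.2]
contact_force: [11.4, -0.6, -6.7]
width: 49.3
gripper_force: 30.0
```

```bash
python3 -m inch '[{"dx":0,"dy":0,"dz":0,"ax":0,"ay":0,"az":0,"gripper":-0.5},{"dx":0,"dy":0,"dz":0,"ax":0,"ay":0,"az":0,"gripper":-0.5},{"dx":0.026,"dy":0.028,"dz":0,"ax":0,"ay":0,"az":0,"gripper":-0.5},{"dx":0.026,"dy":0.028,"dz":0,"ax":0,"ay":0,"az":0,"gripper":-0.5},{"dx":0.026,"dy":0.028,"dz":0,"ax":0,"ay":0,"az":0,"gripper":-0.5},{"dx":0.026,"dy":0.028,"dz":0,"ax":0,"ay":0,"az":0,"gripper":-0.5},{"dx":0.026,"dy":0.028,"dz":0,"ax":0,"ay":0,"az":0,"gripper":-0.5},{"dx":0.026,"dy":0.028,"dz":0,"ax":0,"ay":0,"az":0,"gripper":-0.5}]'; python3 go.py 622 -148 51 87.6; python3 go.py 622 -148 51 87.6
python3 -m inch '[{"dx":0,"dy":0,"dz":0,"ax":0,"ay":0,"az":0,"gripper":0.2},{"dx":0,"dy":0,"dz":0,"ax":0,"ay":0,"az":0,"gripper":0.4},{"dx":0,"dy":0,"dz":0,"ax":0,"ay":0,"az":0,"gripper":0.4},{"dx":0,"dy":0,"dz":0,"ax":0,"ay":0,"az":0,"gripper":0.4},{"dx":0,"dy":0,"dz":0,"ax":0,"ay":0,"az":0,"gripper":0.4},{"dx":0,"dy":0,"dz":0,"ax":0,"ay":0,"az":0,"gripper":0.4},{"dx":0,"dy":0,"dz":0,"ax":0,"ay":0,"az":0,"gripper":0.4},{"dx":0,"dy":0,"dz":0,"ax":0,"ay":0,"az":0,"gripper":0.4}]';python3 go.py 622 -148 51 87.6
```

```text
time: 3.43
tcp_pos: [625.1, -148.0, 52.9]
ee_rot: [-180.0, -0.0, 87.2]
contact_force: [-0.5, 0.2, -0.5]
width: 70.5
gripper_force: 0.0
t 3.43 [ 625.1 -148.    52.9] [-180.    -0.    87.2] J6 -18 w 70.5 F [-0.5  0.2 -0.5]
d [-0.001 -0.012  0.008] a [-0.0001 -0.     -0.0021]
t 3.43 [ 625.1 -148.    52.9] [-180.    -0.    87.2] J6 -18 w 70.5 F [-0.5  0.2 -0.5]
d [-0.001 -0.012  0.008] a [-0.0001 -0.     -0.0021]
time: 4.1
tcp_pos: [623.0, -147.9, 52.7]
ee_rot: [-179.7, -0.0, 87.2]
contact_force: [-5.2, 0.5, 3.6]
width: 49.6
gripper_force: 30.0
t 4.1 [ 623.  -147.9   52.7] [-179.7   -0.    87.2] J6 -18 w 49.6 F [-5.2  0.5  3.6]
d [-0.001 -0.004  0.007] a [-0.0017 -0.0001 -0.002 ]
```

```bash
python3 -m inch '[{"dx":0,"dy":-0.008,"dz":0,"ax":0,"ay":0,"az":-0.035,"gripper":0.4},{"dx":0,"dy":-0.008,"dz":0,"ax":0,"ay":0,"az":-0.07,"gripper":0.4},{"dx":0,"dy":-0.008,"dz":0,"ax":0,"ay":0,"az":-0.105,"gripper":0.4},{"dx":0,"dy":-0.008,"dz":0,"ax":0,"ay":0,"az":-0.14,"gripper":0.4},{"dx":0,"dy":-0.008,"dz":0,"ax":0,"ay":0,"az":-0.175,"gripper":0.4},{"dx":0,"dy":-0.008,"dz":0,"ax":0,"ay":0,"az":-0.21,"gripper":0.4},{"dx":0,"dy":-0.008,"dz":0,"ax":0,"ay":0,"az":-0.23,"gripper":0.4},{"dx":0,"dy":-0.008,"dz":0,"ax":0,"ay":0,"az":-0.23,"gripper":0.4}]';python3 go.py 623 -148 51 165
python3 - <<'E'
from station import bot; print(bot.read_state()['moment'])
E
```

```text
time: 4.77
tcp_pos: [622.7, -148.0, 52.8]
ee_rot: [-179.9, -0.0, 128.7]
contact_force: [-1.6, 0.6, 0.2]
width: 49.4
gripper_force: 30.0
t 4.77 [ 622.7 -148.    52.8] [-179.9   -0.   128.7] J6 -60 w 49.4 F [-1.6  0.6  0.2]
d [-0.001  0.001  0.007] a [-0.0004 -0.0003 -0.2016]
[-0.4425348   0.59462013  0.04581511]
```

```bash
python3 -m inch '[{"dx":0,"dy":0,"dz":0,"ax":0,"ay":0,"az":-0.035,"gripper":0.4},{"dx":0,"dy":0,"dz":0,"ax":0,"ay":0,"az":-0.07,"gripper":0.4},{"dx":0,"dy":0,"dz":0,"ax":0,"ay":0,"az":-0.105,"gripper":0.4},{"dx":0,"dy":0,"dz":0,"ax":0,"ay":0,"az":-0.14,"gripper":0.4},{"dx":0,"dy":0,"dz":0,"ax":0,"ay":0,"az":-0.17,"gripper":0.4},{"dx":0,"dy":0,"dz":0,"ax":0,"ay":0,"az":-0.2,"gripper":0.4},{"dx":0,"dy":0,"dz":0,"ax":0,"ay":0,"az":-0.2,"gripper":0.4},{"dx":0,"dy":0,"dz":0,"ax":0,"ay":0,"az":-0.2,"gripper":0.4}]';python3 go.py 623 -148 51 165
python3 - <<'E'
from h import *
print(bot.read_state()['moment']); p,d=snap('top','top1'); cv2.imwrite('pics/c2.png',cv2.resize(p[130:240,270:420],None,fx=4,fy=4,interpolation=2))
E
```

```text
time: 5.43
tcp_pos: [622.7, -148.2, 52.8]
ee_rot: [-179.9, -0.1, 164.5]
contact_force: [-2.8, 0.3, 0.9]
width: 49.3
gripper_force: 30.0
t 5.43 [ 622.7 -148.2   52.8] [-1.799e+02 -1.000e-01  1.645e+02] J6 -96 w 49.3 F [-2.8  0.3  0.9]
d [-0.001  0.001  0.007] a [-0.0004 -0.0004 -0.003 ]
[-0.76991477  0.53985669  0.08135894]
```

View pics/c2.png

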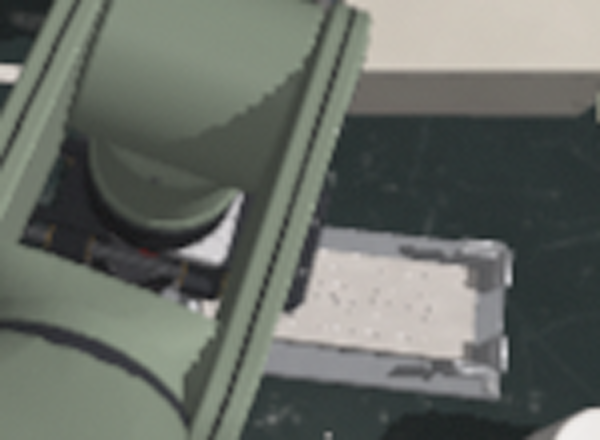

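The arm hides the bar, with only the pocket visible at (390,310). I'll open, lift, and go to the cork.

```bash
python3 -m inch '[{"dx":0,"dy":0,"dz":0,"ax":0,"ay":0,"az":0,"gripper":-0.5},{"dx":0,"dy":0,"dz":0,"ax":0,"ay":0,"az":0,"gripper":-0.5},{"dx":0,"dy":0,"dz":0,"ax":0,"ay":0,"az":0,"gripper":-0.5},{"dx":0,"dy":0,"dz":-0.1,"ax":0,"ay":0,"az":0,"gripper":-1},{"dx":0,"dy":0,"dz":-0.25,"ax":0,"ay":0,"az":0,"gripper":-1},{"dx":0,"dy":0,"dz":-0.4,"ax":0,"ay":0,"az":0,"gripper":-1},{"dx":0,"dy":0,"dz":-0.4,"ax":0,"ay":0,"az":0,"gripper":-1},{"dx":0,"dy":0,"dz":-0.4,"ax":0,"ay":0,"az":0,"gripper":-1}]';python3 go.py 435.5 -236 120 99.5
```

```text
time: 6.15
tcp_pos: [626.4, -148.6, 157.2]
ee_rot: [-180.0, 0.5, 164.6]
contact_force: [-0.8, -0.7, -0.6]
width: 93.6
gripper_force: 0.0
t 6.15 [ 626.4 -148.6  157.2] [-180.     0.5  164.6] J6 -96 w 93.6 F [-0.8 -0.7 -0.6]
d [ 0.645 -0.54   0.143] a [0.0016 0.0025 0.3616]
```

```bash
python3 -m inch '[{"dx":0.64,"dy":-0.54,"dz":0.14,"ax":0,"ay":0,"az":0.36,"gripper":-1},{"dx":0.64,"dy":-0.54,"dz":0.14,"ax":0,"ay":0,"az":0.36,"gripper":-1},{"dx":0.64,"dy":-0.54,"dz":0.14,"ax":0,"ay":0,"az":0.36,"gripper":-1},{"dx":0.64,"dy":-0.54,"dz":0.14,"ax":0,"ay":0,"az":0.36,"gripper":-1},{"dx":0.64,"dy":-0.54,"dz":0.14,"ax":0,"ay":0,"az":0.36,"gripper":-1},{"dx":0.64,"dy":-0.54,"dz":0.14,"ax":0,"ay":0,"az":0.36,"gripper":-1},{"dx":0.64,"dy":-0.54,"dz":0.14,"ax":0,"ay":0,"az":0.36,"gripper":-1},{"dx":0.64,"dy":-0.54,"dz":0.14,"ax":0,"ay":0,"az":0.36,"gripper":-1}]';python3 go.py 435.5 -236 40 99.5
python3 - <<'E'
from h import *
p,d=snap('top','top2'); h=cv2.cvtColor(p,cv2.COLOR_BGR2HSV)
m=(h[...,0]>15)&(h[...,0]<32)&(h[...,1]>150)&(h[...,2]>120); m[:140]=0;m[215:]=0;m[:,:285]=0;m[:,350:]=0
v,u=np.where(m); q=plane('top',np.c_[u,v],54); print(len(u),q.mean(0),[q[:,0].min(),q[:,0].max(),q[:,1].min(),q[:,1].max()])
E
```

```text
time: 6.82
tcp_pos: [431.3, -235.0, 116.0]
ee_rot: [-179.9, -0.2, 106.8]
contact_force: [0.3, -0.2, 0.5]
width: 93.8
gripper_force: 0.0
t 6.82 [ 431.3 -235.   116. ] [-179.9   -0.2  106.8] J6 -56 w 93.8 F [ 0.3 -0.2  0.5]
d [-0.01   0.015  0.304] a [-0.0005 -0.001   0.0406]
149 [ 676.71813534 -163.63117186   54.        ] [np.float64(648.6780259060283), np.float64(702.1613944103992), np.float64(-177.27023400508799), np.float64(-152.0259047450129)]
```

The bar now points at -16°, about 1.39 rad, so the collar is open.

```bash
python3 -m inch '[{"dx":-0.01,"dy":0.015,"dz":0.1,"ax":0,"ay":0,"az":0.04,"gripper":-1},{"dx":-0.01,"dy":0.015,"dz":0.2,"ax":0,"ay":0,"az":0.04,"gripper":-1},{"dx":-0.01,"dy":0.015,"dz":0.3,"ax":0,"ay":0,"az":0.04,"gripper":-1},{"dx":-0.01,"dy":0.015,"dz":0.3,"ax":0,"ay":0,"az":0.04,"gripper":-1},{"dx":-0.01,"dy":0.015,"dz":0.3,"ax":0,"ay":0,"az":0.04,"gripper":-1},{"dx":-0.01,"dy":0.015,"dz":0.3,"ax":0,"ay":0,"az":0.04,"gripper":-1},{"dx":-0.01,"dy":0.015,"dz":0.3,"ax":0,"ay":0,"az":0.04,"gripper":-1},{"dx":-0.01,"dy":0.015,"dz":0.3,"ax":0,"ay":0,"az":0.04,"gripper":-1}]';python3 go.py 435.5 -236 3 99.5
```

```text
time: 7.53
tcp_pos: [438.8, -237.7, 44.6]
ee_rot: [179.9, 0.1, 100.2]
contact_force: [0.9, 0.9, 0.6]
width: 94.1
gripper_force: 0.0
t 7.53 [ 438.8 -237.7   44.6] [1.799e+02 1.000e-01 1.002e+02] J6 -49 w 94.1 F [0.9 0.9 0.6]
d [ 0.01  -0.012  0.166] a [0.0007 0.0008 0.0037]
```

Run:
```python
from h import *
for i in range(4):
    bot.capture('top'); s=bot.read_state(); print(s['time'],np.round(s['tcp_pos'],1),np.round(s['ee_rot'],2),np.round(s['joint_pos'],2))
```

```text
7.5833 [ 438.7 -237.7   44.5] [1.7988e+02 1.3000e-01 1.0015e+02] [-38.4   14.05 106.92   0.    58.85 -48.55]
7.6333 [ 438.5 -237.5   44.3] [1.7990e+02 1.1000e-01 1.0014e+02] [-38.4   14.06 106.94   0.    58.85 -48.54]
7.6833 [ 438.3 -237.4   44. ] [1.7991e+02 9.0000e-02 1.0014e+02] [-38.4   14.07 106.96   0.    58.84 -48.54]
7.7333 [ 438.1 -237.3   43.8] [1.7993e+02 7.0000e-02 1.0014e+02] [-38.4   14.09 106.97   0.    58.84 -48.54]
```

```bash
python3 -m inch '[{"dx":0,"dy":0,"dz":0.04,"ax":0,"ay":0,"az":0.003,"gripper":-1},{"dx":0,"dy":0,"dz":0.08,"ax":0,"ay":0,"az":0.003,"gripper":-1},{"dx":0,"dy":0,"dz":0.11,"ax":0,"ay":0,"az":0.003,"gripper":-1},{"dx":0,"dy":0,"dz":0.13,"ax":0,"ay":0,"az":0.003,"gripper":-1},{"dx":0,"dy":0,"dz":0.14,"ax":0,"ay":0,"az":0.003,"gripper":-1},{"dx":0,"dy":0,"dz":0.145,"ax":0,"ay":0,"az":0.003,"gripper":-1},{"dx":0,"dy":0,"dz":0.145,"ax":0,"ay":0,"az":0.003,"gripper":-1},{"dx":0,"dy":0,"dz":0.145,"ax":0,"ay":0,"az":0.003,"gripper":-1}]'
python3 - <<'E'
from h import *
for i in range(4):
    bot.capture('top'); s=bot.read_state()
print(s['time'],np.round(s['tcp_pos'],1),np.round(s['ee_rot'],2),s['contact_force'])
E
```

```text
time: 8.4
tcp_pos: [437.8, -237.0, 6.8]
ee_rot: [180.0, 0.0, 99.6]
contact_force: [0.9, -0.6, 0.4]
width: 94.0
gripper_force: 0.0
8.6 [ 437.9 -237.1    7.1] [1.7996e+02 4.0000e-02 9.9590e+01] [ 0.48427809  0.25390631 -0.25664938]
```

```bash
python3 -m inch '[{"dx":0,"dy":-0.008,"dz":0.016,"ax":0,"ay":0,"az":0,"gripper":-1},{"dx":0,"dy":-0.008,"dz":0.016,"ax":0,"ay":0,"az":0,"gripper":-0.5},{"dx":0,"dy":-0.008,"dz":0.016,"ax":0,"ay":0,"az":0,"gripper":-0.3},{"dx":0,"dy":-0.008,"dz":0.016,"ax":0,"ay":0,"az":0,"gripper":-0.1},{"dx":0,"dy":-0.008,"dz":0.016,"ax":0,"ay":0,"az":0,"gripper":0},{"dx":0,"dy":-0.008,"dz":0.016,"ax":0,"ay":0,"az":0,"gripper":0},{"dx":0,"dy":-0.008,"dz":0.016,"ax":0,"ay":0,"az":0,"gripper":0},{"dx":0,"dy":-0.008,"dz":0.016,"ax":0,"ay":0,"az":0,"gripper":0}]';python3 go.py 608 -281 80 84
```

```text
time: 9.27
tcp_pos: [435.7, -237.2, 2.8]
ee_rot: [180.0, 0.0, 99.6]
contact_force: [0.0, -0.3, -0.7]
width: 55.6
gripper_force: 30.0
t 9.27 [ 435.7 -237.2    2.8] [180.    0.   99.6] J6 -48 w 55.6 F [ 0.  -0.3 -0.7]
d [-0.287  0.65  -0.309] a [0.0001 0.     0.0866]
```

```bash
python3 -m inch '[{"dx":0,"dy":0,"dz":-0.1,"ax":0,"ay":0,"az":0,"gripper":0},{"dx":0,"dy":0,"dz":-0.25,"ax":0,"ay":0,"az":0,"gripper":0},{"dx":0,"dy":0,"dz":-0.4,"ax":0,"ay":0,"az":0,"gripper":0},{"dx":-0.06,"dy":0.13,"dz":-0.4,"ax":0,"ay":0,"az":0.03,"gripper":0},{"dx":-0.12,"dy":0.26,"dz":-0.4,"ax":0,"ay":0,"az":0.06,"gripper":0},{"dx":-0.18,"dy":0.4,"dz":-0.4,"ax":0,"ay":0,"az":0.086,"gripper":0},{"dx":-0.24,"dy":0.54,"dz":-0.4,"ax":0,"ay":0,"az":0.086,"gripper":0},{"dx":-0.287,"dy":0.65,"dz":-0.4,"ax":0,"ay":0,"az":0.086,"gripper":0}]'
python3 - <<'E'
from h import *
for i in range(5): p,d=bot.capture('top')
s=bot.read_state(); print(s['width'],s['tcp_pos'])
p,d=snap('top','top3'); p2,_=snap('scene','s3')
cv2.imwrite('pics/c3.png',np.hstack([cv2.resize(p[150:260,280:420],None,fx=2.8,fy=3.5),cv2.resize(p2[150:270,250:380],None,fx=3,fy=385/120)]))
E
python3 go.py 608 -281 50 84
```

```text
time: 9.93
tcp_pos: [610.2, -281.4, 102.9]
ee_rot: [179.9, 0.0, 84.1]
contact_force: [-1.0, -0.6, 0.4]
width: 55.4
gripper_force: 30.0
55.543896847855805 [ 606.63828773 -280.25453172  101.74598832]
t 10.28 [ 606.3 -280.4  102.4] [-179.9   -0.    84.1] J6 -26 w 55.6 F [-0.3 -0.4 -1.1]
d [-0.002  0.007  0.209] a [-0.0005 -0.0002  0.0005]
```

View pics/c3.png

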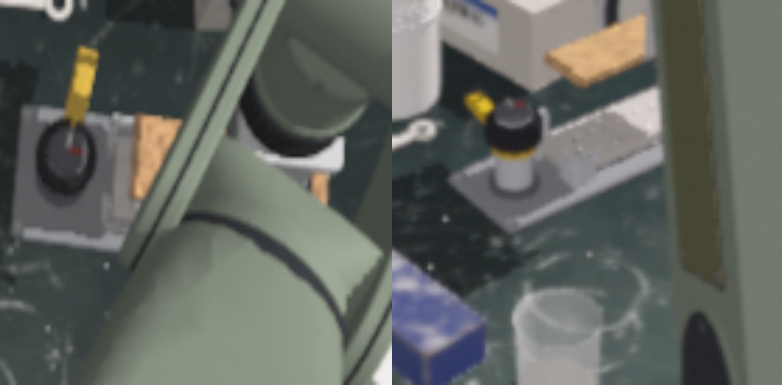

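The left half shows the bar open at (80,80) and the cork's +y end at (135,115)-(130,197). The right half shows the cork held level above the pocket.

Run:
```python
from h import *
q=plane('top',[[280+135/2.8,150+115/3.5],[280+130/2.8,150+199/3.5]],107.6); print(q, q.mean(0)-80*np.array([np.cos(np.radians(84)),np.sin(np.radians(84)),0]))
s=np.load('pics/s3.npz'); 
z=np.load('pics/top3.npz');p=z['p'];d=z['d'];h=cv2.cvtColor(p,cv2.COLOR_BGR2HSV);P=cloud('top',d)
m=(h[...,0]<25)&(h[...,1]>80)&(h[...,2]>90)&(P[...,2]>85)&(P[...,2]<130); m[:150]=0;m[260:]=0;m[:,:315]=0;m[:,405:]=0
a=P[m]; A=np.c_[a[:,:2]-[608,-281],np.ones(len(a))]; print(len(a),np.linalg.lstsq(A,a[:,2],rcond=None)[0],a.min(0),a.max(0))
```

```text
[[ 640.00532763 -203.50883178  107.6       ]
 [ 583.58337895 -198.06904013  107.6       ]] [ 603.43207623 -280.35068759  107.6       ]
293 [-9.55008836e-04  1.47373708e-03  1.07399733e+02] [ 583.23294682 -358.00808468  100.43118063] [ 640.04249636 -199.31581014  111.66156028]
```

```bash
python3 -m inch '[{"dx":0,"dy":0.012,"dz":0.08,"ax":0,"ay":0,"az":0,"gripper":0},{"dx":0,"dy":0.012,"dz":0.15,"ax":0,"ay":0,"az":0,"gripper":0},{"dx":0,"dy":0.012,"dz":0.2,"ax":0,"ay":0,"az":0,"gripper":0},{"dx":0,"dy":0.012,"dz":0.23,"ax":0,"ay":0,"az":0,"gripper":0},{"dx":0,"dy":0.012,"dz":0.25,"ax":0,"ay":0,"az":0,"gripper":0},{"dx":0,"dy":0.012,"dz":0.26,"ax":0,"ay":0,"az":0,"gripper":0},{"dx":0,"dy":0.012,"dz":0.26,"ax":0,"ay":0,"az":0,"gripper":0},{"dx":0,"dy":0.012,"dz":0.26,"ax":0,"ay":0,"az":0,"gripper":0}]'
python3 - <<'E'
from h import *
for i in range(5): p,d=bot.capture('top')
E
python3 go.py 609.5 -281 26.5 84
```

```text
time: 10.95
tcp_pos: [611.3, -281.5, 38.5]
ee_rot: [179.9, 0.0, 84.1]
contact_force: [0.1, 0.2, -0.3]
width: 55.4
gripper_force: 30.0
t 11.2 [ 611.3 -281.5   38.4] [179.9   0.   84.1] J6 -26 w 55.5 F [-0.4 -0.2 -0.9]
d [ 0.001 -0.007  0.048] a [0.0004 0.0002 0.0006]
```

```bash
python3 -m inch '[{"dx":0,"dy":-0.006,"dz":0.015,"ax":0,"ay":0,"az":0,"gripper":0},{"dx":0,"dy":-0.006,"dz":0.03,"ax":0,"ay":0,"az":0,"gripper":0},{"dx":0,"dy":-0.006,"dz":0.04,"ax":0,"ay":0,"az":0,"gripper":0},{"dx":0,"dy":-0.006,"dz":0.046,"ax":0,"ay":0,"az":0,"gripper":0},{"dx":0,"dy":-0.006,"dz":0.048,"ax":0,"ay":0,"az":0,"gripper":0},{"dx":0,"dy":-0.006,"dz":0.048,"ax":0,"ay":0,"az":0,"gripper":0},{"dx":0,"dy":-0.006,"dz":0.048,"ax":0,"ay":0,"az":0,"gripper":0},{"dx":0,"dy":-0.006,"dz":0.048,"ax":0,"ay":0,"az":0,"gripper":0}]'
python3 - <<'E'
from h import *
for i in range(5): p,d=bot.capture('top')
E
python3 go.py 609.5 -281 26 84
```

```text
time: 11.87
tcp_pos: [609.4, -281.1, 25.7]
ee_rot: [180.0, 0.0, 84.1]
contact_force: [-0.3, 0.7, 0.2]
width: 55.4
gripper_force: 30.0
t 12.12 [ 609.4 -281.1   25.7] [180.    0.   84.1] J6 -26 w 55.1 F [-0.6  0.3  0.2]
d [ 0.     0.001 -0.001] a [0.     0.     0.0006]
```

```bash
python3 -m inch '[{"dx":0,"dy":0,"dz":0,"ax":0,"ay":0,"az":0,"gripper":-0.25},{"dx":0,"dy":0,"dz":0,"ax":0,"ay":0,"az":0,"gripper":-0.35},{"dx":0,"dy":0,"dz":0,"ax":0,"ay":0,"az":0,"gripper":-0.5},{"dx":0,"dy":0,"dz":0,"ax":0,"ay":0,"az":0,"gripper":-0.5},{"dx":0,"dy":0,"dz":-0.05,"ax":0,"ay":0,"az":0,"gripper":-0.5},{"dx":0,"dy":0,"dz":-0.2,"ax":0,"ay":0,"az":0,"gripper":-0.5},{"dx":0,"dy":0,"dz":-0.35,"ax":0,"ay":0,"az":0,"gripper":-1},{"dx":0,"dy":0,"dz":-0.5,"ax":0,"ay":0,"az":0,"gripper":-1}]';python3 go.py 440 213.5 150 99.7
```

```text
time: 12.78
tcp_pos: [608.9, -280.8, 152.5]
ee_rot: [-180.0, -0.0, 84.1]
contact_force: [1.4, -0.5, 0.2]
width: 80.4
gripper_force: 0.0
t 12.78 [ 608.9 -280.8  152.5] [-180.    -0.    84.1] J6 -26 w 80.4 F [ 1.4 -0.5  0.2]
d [ 1.897 -0.875  0.011] a [-0.0002 -0.0002 -0.0866]
```

```bash
python3 -m inch '[{"dx":0.95,"dy":-0.5,"dz":0,"ax":0,"ay":0,"az":-0.04,"gripper":-1},{"dx":0.95,"dy":-0.5,"dz":0,"ax":0,"ay":0,"az":-0.04,"gripper":-1},{"dx":0.95,"dy":-0.5,"dz":0,"ax":0,"ay":0,"az":-0.04,"gripper":-1},{"dx":0.95,"dy":-0.5,"dz":0,"ax":0,"ay":0,"az":-0.04,"gripper":-1},{"dx":0.95,"dy":-0.5,"dz":0,"ax":0,"ay":0,"az":-0.04,"gripper":-1},{"dx":0.95,"dy":-0.5,"dz":0,"ax":0,"ay":0,"az":-0.04,"gripper":-1},{"dx":0.95,"dy":-0.5,"dz":0,"ax":0,"ay":0,"az":-0.04,"gripper":-1},{"dx":0.95,"dy":-0.5,"dz":0,"ax":0,"ay":0,"az":-0.04,"gripper":-1}]';python3 go.py 440 213.5 120 99.7
```

```text
time: 13.45
tcp_pos: [507.6, -28.3, 151.6]
ee_rot: [-180.0, -0.1, 91.6]
contact_force: [0.8, -0.4, 0.1]
width: 94.2
gripper_force: 0.0
t 13.45 [507.6 -28.3 151.6] [-1.80e+02 -1.00e-01  9.16e+01] J6 -15 w 94.2 F [ 0.8 -0.4  0.1]
d [ 0.974 -0.244  0.128] a [ 0.     -0.0004 -0.0452]
```

Run:
```python
from h import *
p,d=snap('top','top4'); cv2.imwrite('pics/c4.png',cv2.resize(p[160:250,280:420],None,fx=4,fy=4,interpolation=2))
P=cloud('top',d);h=cv2.cvtColor(p,cv2.COLOR_BGR2HSV)
m=(h[...,0]<25)&(h[...,1]>80)&(h[...,2]>90);m[:170]=0;m[235:]=0;m[:,:310]=0;m[:,400:]=0
m&=(P[...,2]>20)&(P[...,2]<40)
c=max(cv2.findContours(m.astype(np.uint8),0,2)[0],key=cv2.contourArea)
r=cv2.minAreaRect(plane('top',c[:,0],30.5)[:,:2].astype(np.float32)); print(r)
a=P[m]; A=np.c_[a[:,:2]-[608,-281],np.ones(len(a))]; print(len(a),np.linalg.lstsq(A,a[:,2],rcond=None)[0])
```

```text
((608.261474609375, -279.2344970703125), (158.55455017089844, 56.358070373535156), 84.38483428955078)
1399 [ 8.63632977e-03 -5.39760751e-04  3.10445779e+01]
```

View pics/c4.png

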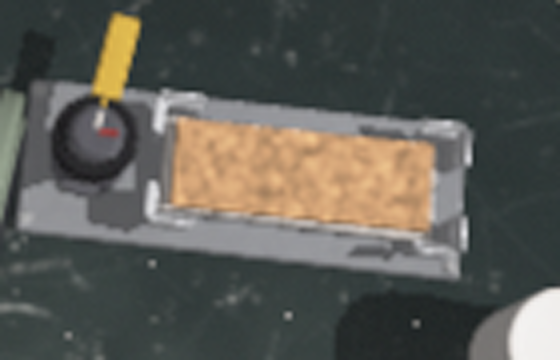

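The cork lies flat in the pocket, spanning (173,118) to (433,230) in the crop, which measures (608.3,-279.2) and level. Next is the gauge.

```bash
python3 -m inch '[{"dx":0.97,"dy":-0.245,"dz":0.12,"ax":0,"ay":0,"az":-0.045,"gripper":-1},{"dx":0.97,"dy":-0.245,"dz":0.12,"ax":0,"ay":0,"az":-0.045,"gripper":-1},{"dx":0.97,"dy":-0.245,"dz":0.12,"ax":0,"ay":0,"az":-0.045,"gripper":-1},{"dx":0.97,"dy":-0.245,"dz":0.12,"ax":0,"ay":0,"az":-0.045,"gripper":-1},{"dx":0.97,"dy":-0.245,"dz":0.12,"ax":0,"ay":0,"az":-0.045,"gripper":-1},{"dx":0.97,"dy":-0.245,"dz":0.12,"ax":0,"ay":0,"az":-0.045,"gripper":-1},{"dx":0.97,"dy":-0.245,"dz":0.12,"ax":0,"ay":0,"az":-0.045,"gripper":-1},{"dx":0.97,"dy":-0.245,"dz":0.12,"ax":0,"ay":0,"az":-0.045,"gripper":-1}]'
python3 - <<'E'
from h import *
for i in range(4): p,d=bot.capture('top')
E
python3 go.py 440 213.5 10 99.7
```

```text
time: 14.17
tcp_pos: [443.2, 210.0, 121.0]
ee_rot: [180.0, 0.0, 99.6]
contact_force: [0.2, -0.2, 0.3]
width: 94.1
gripper_force: 0.0
t 14.37 [444.1 207.4 121.2] [179.9   0.   99.2] J6 6 w 93.6 F [ 0.1 -0.7  0.1]
d [ 0.027 -0.013  0.445] a [ 0.0004  0.0002 -0.0025]
```

```bash
python3 -m inch '[{"dx":0.02,"dy":-0.01,"dz":0.12,"ax":0,"ay":0,"az":-0.001,"gripper":-1},{"dx":0.02,"dy":-0.01,"dz":0.24,"ax":0,"ay":0,"az":-0.001,"gripper":-1},{"dx":0.02,"dy":-0.01,"dz":0.34,"ax":0,"ay":0,"az":-0.001,"gripper":-1},{"dx":0.02,"dy":-0.01,"dz":0.4,"ax":0,"ay":0,"az":-0.001,"gripper":-1},{"dx":0.02,"dy":-0.01,"dz":0.43,"ax":0,"ay":0,"az":-0.001,"gripper":-1},{"dx":0.02,"dy":-0.01,"dz":0.44,"ax":0,"ay":0,"az":-0.001,"gripper":-1},{"dx":0.02,"dy":-0.01,"dz":0.44,"ax":0,"ay":0,"az":-0.001,"gripper":-1},{"dx":0.02,"dy":-0.01,"dz":0.44,"ax":0,"ay":0,"az":-0.001,"gripper":-1}]'
python3 - <<'E'
from h import *
for i in range(5): p,d=bot.capture('top')
E
python3 go.py 440 213.5 3.5 99.7
```

```text
time: 15.03
tcp_pos: [440.8, 213.4, 11.8]
ee_rot: [179.9, -0.0, 99.5]
contact_force: [0.6, -0.5, 0.7]
width: 93.8
gripper_force: 0.0
t 15.28 [440.2 213.9  11.7] [179.9  -0.   99.6] J6 6 w 94.5 F [ 0.2 -0.7 -0.4]
d [-0.001 -0.001  0.033] a [ 0.0007 -0.0001 -0.0006]
```

```bash
python3 -m inch '[{"dx":0,"dy":0,"dz":0.02,"ax":0,"ay":0,"az":0,"gripper":-1},{"dx":0,"dy":0,"dz":0.033,"ax":0,"ay":0,"az":0,"gripper":-1},{"dx":0,"dy":0,"dz":0.033,"ax":0,"ay":0,"az":0,"gripper":-0.5},{"dx":0,"dy":0,"dz":0.033,"ax":0,"ay":0,"az":0,"gripper":-0.2},{"dx":0,"dy":0,"dz":0.033,"ax":0,"ay":0,"az":0,"gripper":0},{"dx":0,"dy":0,"dz":0.033,"ax":0,"ay":0,"az":0,"gripper":0},{"dx":0,"dy":0,"dz":0.033,"ax":0,"ay":0,"az":0,"gripper":0},{"dx":0,"dy":0,"dz":0.033,"ax":0,"ay":0,"az":0,"gripper":0}]'
python3 go.py 440 213.5 120 99.7
```

```text
time: 15.95
tcp_pos: [440.1, 213.8, 2.6]
ee_rot: [179.9, -0.0, 99.6]
contact_force: [2.1, 1.2, -0.9]
width: 59.8
gripper_force: 30.0
t 15.95 [440.1 213.8   2.6] [179.9  -0.   99.6] J6 6 w 59.8 F [ 2.1  1.2 -0.9]
d [-0.001  0.    -0.469] a [ 0.0005 -0.     -0.0006]
```

```bash
python3 -m inch '[{"dx":0,"dy":0,"dz":-0.02,"ax":0,"ay":0,"az":0,"gripper":0},{"dx":0,"dy":0,"dz":-0.06,"ax":0,"ay":0,"az":0,"gripper":0},{"dx":0,"dy":0,"dz":-0.14,"ax":0,"ay":0,"az":0,"gripper":0},{"dx":0,"dy":0,"dz":-0.24,"ax":0,"ay":0,"az":0,"gripper":0},{"dx":0,"dy":0,"dz":-0.35,"ax":0,"ay":0,"az":0,"gripper":0},{"dx":0,"dy":0,"dz":-0.45,"ax":0,"ay":0,"az":0,"gripper":0},{"dx":0,"dy":0,"dz":-0.52,"ax":0,"ay":0,"az":0,"gripper":0},{"dx":0,"dy":0,"dz":-0.55,"ax":0,"ay":0,"az":0,"gripper":0}]'
python3 - <<'E'
from h import *
p,d=bot.capture('top'); p,d=snap('scene','s5'); P=cloud('scene',d)
h=cv2.cvtColor(p,cv2.COLOR_BGR2HSV)
m=(P[...,2]>120)&(P[...,2]<165)&(abs(P[...,0]-430)<90)&(abs(P[...,1]-213)<110)
a=P[m]; print(len(a))
cv2.imwrite('pics/c5.png',cv2.resize(p[150:400,120:400],None,fx=2.4,fy=2.4))
E
python3 go.py 609 -283 140 84
```

```text
time: 16.62
tcp_pos: [440.4, 214.0, 143.0]
ee_rot: [179.8, -0.0, 99.6]
contact_force: [0.8, -0.5, -7.0]
width: 59.7
gripper_force: 30.0
1776
t 16.72 [439.9 213.8 141.3] [179.8  -0.   99.6] J6 6 w 59.3 F [-0.1 -0.2 -7. ]
d [-2.072  0.336  0.005] a [ 0.0008 -0.0002  0.0866]
```

View pics/c5.png

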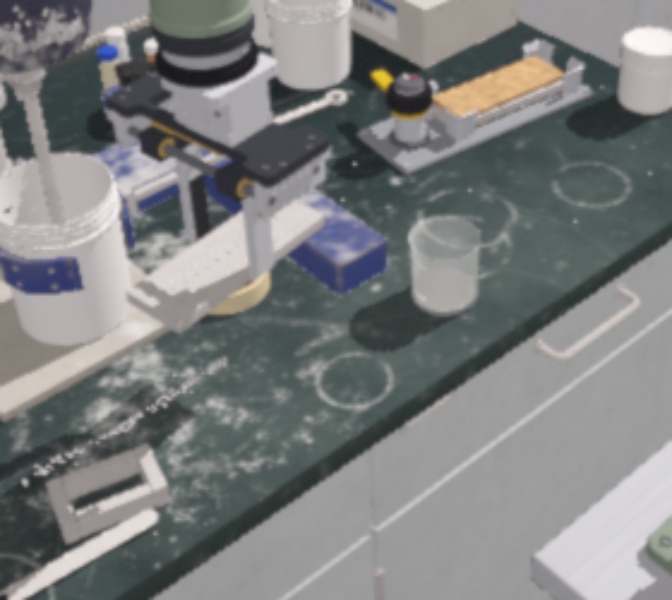

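The gauge is held level at (230,260) in the crop, about 0.7 kg, well clear of the stand. Carrying it over.

```bash
python3 -m inch '[{"dx":-0.05,"dy":0.008,"dz":0,"ax":0,"ay":0,"az":0.005,"gripper":0},{"dx":-0.15,"dy":0.024,"dz":0,"ax":0,"ay":0,"az":0.01,"gripper":0},{"dx":-0.28,"dy":0.045,"dz":0,"ax":0,"ay":0,"az":0.015,"gripper":0},{"dx":-0.43,"dy":0.07,"dz":0,"ax":0,"ay":0,"az":0.02,"gripper":0},{"dx":-0.58,"dy":0.094,"dz":0,"ax":0,"ay":0,"az":0.025,"gripper":0},{"dx":-0.73,"dy":0.118,"dz":0,"ax":0,"ay":0,"az":0.03,"gripper":0},{"dx":-0.87,"dy":0.14,"dz":0,"ax":0,"ay":0,"az":0.035,"gripper":0},{"dx":-1,"dy":0.162,"dz":0,"ax":0,"ay":0,"az":0.04,"gripper":0}]'
python3 go.py 609 -283 140 84
```

```text
time: 17.38
tcp_pos: [519.1, -27.9, 137.3]
ee_rot: [-179.7, -0.1, 92.3]
contact_force: [0.4, 0.6, -6.6]
width: 59.3
gripper_force: 30.0
t 17.38 [519.1 -27.9 137.3] [-1.797e+02 -1.000e-01  9.230e+01] J6 -15 w 59.3 F [ 0.4  0.6 -6.6]
d [-1.034  0.318 -0.013] a [-0.0016 -0.0002  0.0461]
```

```bash
python3 -m inch '[{"dx":-0.15,"dy":0.045,"dz":0,"ax":0,"ay":0,"az":0.007,"gripper":0},{"dx":-0.3,"dy":0.09,"dz":0,"ax":0,"ay":0,"az":0.014,"gripper":0},{"dx":-0.45,"dy":0.14,"dz":0,"ax":0,"ay":0,"az":0.021,"gripper":0},{"dx":-0.6,"dy":0.185,"dz":0,"ax":0,"ay":0,"az":0.028,"gripper":0},{"dx":-0.75,"dy":0.23,"dz":0,"ax":0,"ay":0,"az":0.035,"gripper":0},{"dx":-0.88,"dy":0.27,"dz":0,"ax":0,"ay":0,"az":0.042,"gripper":0},{"dx":-0.96,"dy":0.295,"dz":0,"ax":0,"ay":0,"az":0.046,"gripper":0},{"dx":-1,"dy":0.31,"dz":0,"ax":0,"ay":0,"az":0.046,"gripper":0}]'
python3 - <<'E'
from h import *
for i in range(8): p,d=bot.capture('top')
E
python3 go.py 609 -283 60 84
```

```text
time: 18.05
tcp_pos: [607.3, -275.6, 136.4]
ee_rot: [-179.8, -0.0, 83.9]
contact_force: [-0.6, -0.5, -7.1]
width: 59.6
gripper_force: 30.0
t 18.45 [ 608.4 -270.8  139.7] [-179.9   -0.    84.2] J6 -26 w 59.5 F [-0.6 -0.3 -6.9]
d [-0.049  0.008  0.319] a [-0.0003 -0.0002  0.0012]
```

```bash
python3 -m inch '[{"dx":-0.02,"dy":0.004,"dz":0.05,"ax":0,"ay":0,"az":0,"gripper":0},{"dx":-0.045,"dy":0.006,"dz":0.11,"ax":0,"ay":0,"az":0,"gripper":0},{"dx":-0.045,"dy":0.006,"dz":0.17,"ax":0,"ay":0,"az":0,"gripper":0},{"dx":-0.045,"dy":0.006,"dz":0.22,"ax":0,"ay":0,"az":0,"gripper":0},{"dx":-0.045,"dy":0.006,"dz":0.26,"ax":0,"ay":0,"az":0,"gripper":0},{"dx":-0.045,"dy":0.006,"dz":0.285,"ax":0,"ay":0,"az":0,"gripper":0},{"dx":-0.045,"dy":0.006,"dz":0.3,"ax":0,"ay":0,"az":0,"gripper":0},{"dx":-0.045,"dy":0.006,"dz":0.3,"ax":0,"ay":0,"az":0,"gripper":0}]'
python3 - <<'E'
from h import *
for i in range(6): p,d=bot.capture('top')
p,d=snap('top','top6'); P=cloud('top',d)
h=cv2.cvtColor(p,cv2.COLOR_BGR2HSV)
m=(P[...,2]>60)&(P[...,2]<90)&(h[...,1]<45)&(h[...,2]>130); m[:170]=0;m[240:]=0;m[:,:316]=0;m[:,405:]=0
a=P[m]; print(len(a),a.min(0),a.max(0)); A=np.c_[a[:,:2]-[608,-281],np.ones(len(a))]; print(np.linalg.lstsq(A,a[:,2],rcond=None)[0])
cv2.imwrite('pics/c6.png',cv2.resize(p[150:260,280:420],None,fx=4,fy=4))
E
python3 go.py 609 -283 45 84
```

```text
time: 19.12
tcp_pos: [608.4, -283.7, 63.6]
ee_rot: [-179.9, -0.0, 84.1]
contact_force: [-0.3, 0.9, -5.9]
width: 59.3
gripper_force: 30.0
337 [ 587.29557093 -370.03531058   63.21584852] [ 646.31185044 -197.751701     81.92549552]
[ 1.19875258e-02 -5.24723101e-03  7.63604048e+01]
t 19.47 [ 609.6 -284.4   65.9] [179.9   0.   84.1] J6 -26 w 59.8 F [ 0.7 -0.3 -5.7]
d [ 0.005 -0.003  0.084] a [0.0005 0.0003 0.0006]
```

View pics/c6.png

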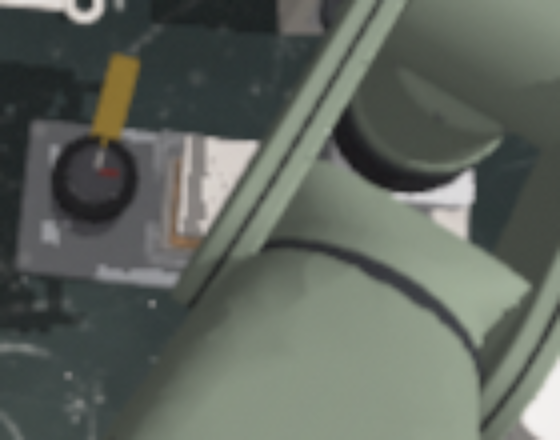

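The gauge is level above the pocket, with its +y end at about (190,140)-(200,235). Lowering in two steps.

```bash
python3 -m inch '[{"dx":0.008,"dy":-0.002,"dz":0.02,"ax":0,"ay":0,"az":0,"gripper":0},{"dx":0.008,"dy":-0.002,"dz":0.04,"ax":0,"ay":0,"az":0,"gripper":0},{"dx":0.008,"dy":-0.002,"dz":0.055,"ax":0,"ay":0,"az":0,"gripper":0},{"dx":0.008,"dy":-0.002,"dz":0.07,"ax":0,"ay":0,"az":0,"gripper":0},{"dx":0.008,"dy":-0.002,"dz":0.08,"ax":0,"ay":0,"az":0,"gripper":0},{"dx":0.008,"dy":-0.002,"dz":0.08,"ax":0,"ay":0,"az":0,"gripper":0},{"dx":0.008,"dy":-0.002,"dz":0.08,"ax":0,"ay":0,"az":0,"gripper":0},{"dx":0.008,"dy":-0.002,"dz":0.08,"ax":0,"ay":0,"az":0,"gripper":0}]'
python3 - <<'E'
from h import *
for i in range(6): p,d=bot.capture('top')
E
python3 go.py 609 -282 33.8 84
```

```text
time: 20.13
tcp_pos: [609.0, -282.2, 45.1]
ee_rot: [180.0, 0.0, 84.1]
contact_force: [-0.6, -0.1, -6.9]
width: 59.9
gripper_force: 30.0
t 20.43 [ 608.9 -282.1   45.2] [180.    0.   84.1] J6 -26 w 59.5 F [ 0.5 -0.4 -6.3]
d [0.001 0.    0.046] a [0.0001 0.     0.0006]
```

```bash
python3 -m inch '[{"dx":0,"dy":0,"dz":0.012,"ax":0,"ay":0,"az":0,"gripper":0},{"dx":0,"dy":0,"dz":0.024,"ax":0,"ay":0,"az":0,"gripper":0},{"dx":0,"dy":0,"dz":0.034,"ax":0,"ay":0,"az":0,"gripper":0},{"dx":0,"dy":0,"dz":0.04,"ax":0,"ay":0,"az":0,"gripper":0},{"dx":0,"dy":0,"dz":0.044,"ax":0,"ay":0,"az":0,"gripper":0},{"dx":0,"dy":0,"dz":0.046,"ax":0,"ay":0,"az":0,"gripper":0},{"dx":0,"dy":0,"dz":0.046,"ax":0,"ay":0,"az":0,"gripper":0},{"dx":0,"dy":0,"dz":0.046,"ax":0,"ay":0,"az":0,"gripper":0}]'
python3 - <<'E'
from h import *
for i in range(6): p,d=bot.capture('top')
E
python3 go.py 609 -282 33.5 84
```

```text
time: 21.1
tcp_pos: [608.9, -282.1, 33.5]
ee_rot: [180.0, 0.0, 84.1]
contact_force: [-0.0, 0.6, -7.5]
width: 59.9
gripper_force: 30.0
t 21.4 [ 608.8 -282.    33.5] [180.    0.   84.1] J6 -26 w 59.8 F [-0.3  0.1 -6.7]
d [ 0.     0.001 -0.   ] a [0.     0.     0.0006]
```

```bash
python3 -m inch '[{"dx":0,"dy":0,"dz":0.003,"ax":0,"ay":0,"az":0,"gripper":0},{"dx":0,"dy":0,"dz":0.004,"ax":0,"ay":0,"az":0,"gripper":0},{"dx":0,"dy":0,"dz":0.004,"ax":0,"ay":0,"az":0,"gripper":-0.32},{"dx":0,"dy":0,"dz":0.004,"ax":0,"ay":0,"az":0,"gripper":-0.4},{"dx":0,"dy":0,"dz":0.004,"ax":0,"ay":0,"az":0,"gripper":-0.5},{"dx":0,"dy":0,"dz":0.004,"ax":0,"ay":0,"az":0,"gripper":-0.6},{"dx":0,"dy":0,"dz":0.004,"ax":0,"ay":0,"az":0,"gripper":-0.6},{"dx":0,"dy":0,"dz":0.004,"ax":0,"ay":0,"az":0,"gripper":-0.6}]'
python3 -m inch '[{"dx":0,"dy":0,"dz":-0.03,"ax":0,"ay":0,"az":0,"gripper":-0.6},{"dx":0,"dy":0,"dz":-0.12,"ax":0,"ay":0,"az":0,"gripper":-0.6},{"dx":0,"dy":0,"dz":-0.27,"ax":0,"ay":0,"az":0,"gripper":-0.6},{"dx":0,"dy":0,"dz":-0.42,"ax":0,"ay":0,"az":0,"gripper":-1},{"dx":0.15,"dy":0,"dz":-0.42,"ax":0,"ay":0,"az":-0.04,"gripper":-1},{"dx":0.3,"dy":0,"dz":-0.42,"ax":0,"ay":0,"az":-0.08,"gripper":-1},{"dx":0.45,"dy":0,"dz":-0.42,"ax":0,"ay":0,"az":-0.12,"gripper":-1},{"dx":0.53,"dy":0,"dz":-0.42,"ax":0,"ay":0,"az":-0.16,"gripper":-1}]'
python3 - <<'E'
from h import *
for i in range(5): bot.capture('top')
p,d=snap('top','top7'); P=cloud('top',d); h=cv2.cvtColor(p,cv2.COLOR_BGR2HSV)
m=(P[...,2]>36)&(P[...,2]<52)&(h[...,1]<45)&(h[...,2]>120); m[:170]=0;m[240:]=0;m[:,:318]=0;m[:,405:]=0
a=P[m]; print(len(a),a.min(0),a.max(0)); A=np.c_[a[:,:2]-[608,-281],np.ones(len(a))]; print(np.linalg.lstsq(A,a[:,2],rcond=None)[0])
cv2.imwrite('pics/c7.png',cv2.resize(p[150:260,280:420],None,fx=4,fy=4))
E
python3 go.py 623 -148 53 165
```

```text
time: 22.07
tcp_pos: [609.1, -282.2, 32.9]
ee_rot: [179.9, 0.0, 84.1]
contact_force: [0.3, 0.5, 0.0]
width: 75.1
gripper_force: 0.0
time: 22.73
tcp_pos: [622.7, -146.5, 138.6]
ee_rot: [179.9, -0.0, 113.2]
contact_force: [-0.2, 0.5, 0.1]
width: 94.1
gripper_force: 0.0
1098 [ 556.70383611 -381.70036218   36.36941744] [ 639.89676356 -256.81590622   49.46719696]
[3.66386747e-03 1.07316776e-02 4.39058864e+01]
t 23.03 [ 622.4 -151.6  137.8] [1.800e+02 1.000e-01 1.126e+02] J6 -44 w 93.7 F [ 1.2 -0.6 -0.5]
d [0.013 0.008 0.339] a [-1.00e-04  3.00e-04 -2.91e-01]
```

View pics/c7.png

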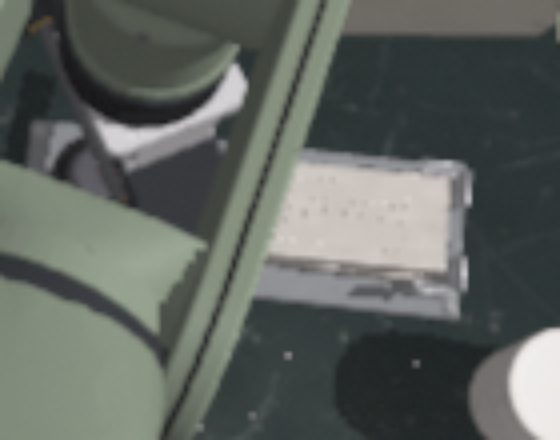

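The gauge sits flat between the guides, spanning (280,165) to (450,270) in the crop. Now I'll turn to the collar-grip yaw above the barrel and descend.

```bash
python3 -m inch '[{"dx":0.008,"dy":0.005,"dz":0,"ax":0,"ay":0,"az":-0.291,"gripper":-1},{"dx":0.008,"dy":0.005,"dz":0,"ax":0,"ay":0,"az":-0.291,"gripper":-1},{"dx":0.008,"dy":0.005,"dz":0,"ax":0,"ay":0,"az":-0.291,"gripper":-1},{"dx":0.008,"dy":0.005,"dz":0,"ax":0,"ay":0,"az":-0.291,"gripper":-1},{"dx":0.008,"dy":0.005,"dz":0.03,"ax":0,"ay":0,"az":-0.291,"gripper":-1},{"dx":0.008,"dy":0.005,"dz":0.06,"ax":0,"ay":0,"az":-0.291,"gripper":-1},{"dx":0.008,"dy":0.005,"dz":0.09,"ax":0,"ay":0,"az":-0.291,"gripper":-1},{"dx":0.008,"dy":0.005,"dz":0.1,"ax":0,"ay":0,"az":-0.291,"gripper":-1}]'
python3 - <<'E'
from h import *
for i in range(6): bot.capture('top')
E
python3 go.py 623 -148 54 165
```

```text
time: 23.7
tcp_pos: [621.8, -149.7, 111.0]
ee_rot: [-180.0, -0.1, 165.2]
contact_force: [0.1, -0.5, 0.2]
width: 94.0
gripper_force: 0.0
t 24.0 [ 623.  -148.8  112.9] [-1.80e+02  1.00e-01  1.65e+02] J6 -96 w 94.0 F [-0.6 -0.7 -0.5]
d [0.001 0.003 0.236] a [-0.      0.0003  0.0001]
```

```bash
python3 -m inch '[{"dx":0,"dy":-0.002,"dz":0.06,"ax":0,"ay":0,"az":0,"gripper":-1},{"dx":0,"dy":-0.002,"dz":0.12,"ax":0,"ay":0,"az":0,"gripper":-1},{"dx":0,"dy":-0.002,"dz":0.17,"ax":0,"ay":0,"az":0,"gripper":-0.8},{"dx":0,"dy":-0.002,"dz":0.2,"ax":0,"ay":0,"az":0,"gripper":-0.6},{"dx":0,"dy":-0.002,"dz":0.22,"ax":0,"ay":0,"az":0,"gripper":-0.5},{"dx":0,"dy":-0.002,"dz":0.235,"ax":0,"ay":0,"az":0,"gripper":-0.5},{"dx":0,"dy":-0.002,"dz":0.235,"ax":0,"ay":0,"az":0,"gripper":-0.5},{"dx":0,"dy":-0.002,"dz":0.235,"ax":0,"ay":0,"az":0,"gripper":-0.5}]'
python3 -m inch '[{"dx":0,"dy":0,"dz":0,"ax":0,"ay":0,"az":0,"gripper":-0.2},{"dx":0,"dy":0,"dz":0,"ax":0,"ay":0,"az":0,"gripper":0.1},{"dx":0,"dy":0,"dz":0,"ax":0,"ay":0,"az":0,"gripper":0.4},{"dx":0,"dy":0,"dz":0,"ax":0,"ay":0,"az":0,"gripper":0.4},{"dx":0,"dy":0,"dz":0,"ax":0,"ay":0,"az":0,"gripper":0.4},{"dx":0,"dy":0,"dz":0,"ax":0,"ay":0,"az":0,"gripper":0.4},{"dx":0,"dy":0,"dz":0,"ax":0,"ay":0,"az":0,"gripper":0.4},{"dx":0,"dy":0,"dz":0,"ax":0,"ay":0,"az":0,"gripper":0.4}]'
python3 go.py 623 -148 53 84
```

```text
time: 24.67
tcp_pos: [623.0, -148.5, 54.1]
ee_rot: [-180.0, 0.0, 165.1]
contact_force: [0.0, -0.3, 0.2]
width: 70.6
gripper_force: 0.0
time: 25.33
tcp_pos: [623.1, -148.3, 54.3]
ee_rot: [180.0, 0.1, 165.1]
contact_force: [0.8, 1.1, 2.6]
width: 49.3
gripper_force: 30.0
t 25.33 [ 623.1 -148.3   54.3] [1.800e+02 1.000e-01 1.651e+02] J6 -96 w 49.3 F [0.8 1.1 2.6]
d [0.001 0.001 0.005] a [3.000e-04 2.000e-04 4.508e-01]
```

```bash
python3 -m inch '[{"dx":0,"dy":0,"dz":0,"ax":0,"ay":0,"az":0.035,"gripper":0.4},{"dx":0,"dy":0,"dz":0,"ax":0,"ay":0,"az":0.07,"gripper":0.4},{"dx":0,"dy":0,"dz":0,"ax":0,"ay":0,"az":0.105,"gripper":0.4},{"dx":0,"dy":0,"dz":0,"ax":0,"ay":0,"az":0.14,"gripper":0.4},{"dx":0,"dy":0,"dz":0,"ax":0,"ay":0,"az":0.175,"gripper":0.4},{"dx":0,"dy":0,"dz":0,"ax":0,"ay":0,"az":0.21,"gripper":0.4},{"dx":0,"dy":0,"dz":0,"ax":0,"ay":0,"az":0.23,"gripper":0.4},{"dx":0,"dy":0,"dz":0,"ax":0,"ay":0,"az":0.23,"gripper":0.4}]'
python3 -m inch '[{"dx":0,"dy":0,"dz":0,"ax":0,"ay":0,"az":0.035,"gripper":0.4},{"dx":0,"dy":0,"dz":0,"ax":0,"ay":0,"az":0.07,"gripper":0.4},{"dx":0,"dy":0,"dz":0,"ax":0,"ay":0,"az":0.105,"gripper":0.4},{"dx":0,"dy":0,"dz":0,"ax":0,"ay":0,"az":0.14,"gripper":0.4},{"dx":0,"dy":0,"dz":0,"ax":0,"ay":0,"az":0.175,"gripper":0.4},{"dx":0,"dy":0,"dz":0,"ax":0,"ay":0,"az":0.2,"gripper":0.4},{"dx":0,"dy":0,"dz":0,"ax":0,"ay":0,"az":0.2,"gripper":0.4},{"dx":0,"dy":0,"dz":0,"ax":0,"ay":0,"az":0.2,"gripper":0.4}]'
python3 - <<'E'
from station import bot; print(bot.read_state()['moment'])
E
python3 go.py 623 -148 53 84
```

```text
time: 26.0
tcp_pos: [623.0, -148.4, 54.2]
ee_rot: [180.0, 0.0, 123.7]
contact_force: [-0.7, 1.9, 3.6]
width: 49.5
gripper_force: 30.0
time: 26.67
tcp_pos: [623.0, -148.4, 54.2]
ee_rot: [180.0, -0.0, 87.9]
contact_force: [1.1, 2.0, 4.9]
width: 49.8
gripper_force: 30.0
[ 0.22551067 -0.0311963  -0.0560533 ]
t 26.67 [ 623.  -148.4   54.2] [180.   -0.   87.9] J6 -19 w 49.8 F [1.1 2.  4.9]
d [ 0.002 -0.     0.005] a [ 0.0003 -0.      0.0217]
```

Pushing on to the stop in small steps, then checking the moment.

```bash
python3 -m inch '[{"dx":0,"dy":0,"dz":0,"ax":0,"ay":0,"az":0.006,"gripper":0.4},{"dx":0,"dy":0,"dz":0,"ax":0,"ay":0,"az":0.012,"gripper":0.4},{"dx":0,"dy":0,"dz":0,"ax":0,"ay":0,"az":0.018,"gripper":0.4},{"dx":0,"dy":0,"dz":0,"ax":0,"ay":0,"az":0.024,"gripper":0.4},{"dx":0,"dy":0,"dz":0,"ax":0,"ay":0,"az":0.027,"gripper":0.4},{"dx":0,"dy":0,"dz":0,"ax":0,"ay":0,"az":0.027,"gripper":0.4},{"dx":0,"dy":0,"dz":0,"ax":0,"ay":0,"az":0.027,"gripper":0.4},{"dx":0,"dy":0,"dz":0,"ax":0,"ay":0,"az":0.027,"gripper":0.4}]'
python3 - <<'E'
from station import bot; print(bot.read_state()['moment'])
E
python3 go.py 623 -148 53 84
```

```text
time: 27.33
tcp_pos: [623.0, -148.4, 54.2]
ee_rot: [180.0, 0.0, 83.1]
contact_force: [0.2, 1.0, 6.0]
width: 49.3
gripper_force: 30.0
[ 0.24344557 -0.04344944  0.83751385]
t 27.33 [ 623.  -148.4   54.2] [180.    0.   83.1] J6 -14 w 49.3 F [0.2 1.  6. ]
d [ 0.002 -0.     0.005] a [ 0.0002  0.0003 -0.0048]
```

The moment about z jumped to 0.84 Nm, so the collar is on its closed stop. Release, lift and check.

```bash
python3 -m inch '[{"dx":0,"dy":0,"dz":0,"ax":0,"ay":0,"az":0.02,"gripper":-0.5},{"dx":0,"dy":0,"dz":0,"ax":0,"ay":0,"az":0,"gripper":-0.5},{"dx":0,"dy":0,"dz":0,"ax":0,"ay":0,"az":0,"gripper":-0.5},{"dx":0,"dy":0,"dz":-0.1,"ax":0,"ay":0,"az":0,"gripper":-0.5},{"dx":0,"dy":0,"dz":-0.25,"ax":0,"ay":0,"az":0,"gripper":-0.5},{"dx":0,"dy":0,"dz":-0.4,"ax":0,"ay":0,"az":0,"gripper":-0.5},{"dx":0.1,"dy":0,"dz":-0.5,"ax":0,"ay":0,"az":0,"gripper":-1},{"dx":0.2,"dy":0,"dz":-0.5,"ax":0,"ay":0,"az":0,"gripper":-1}]'
python3 -m inch '[{"dx":0.15,"dy":-0.1,"dz":0,"ax":0,"ay":0,"az":0,"gripper":-1},{"dx":0.3,"dy":-0.2,"dz":0,"ax":0,"ay":0,"az":0,"gripper":-1},{"dx":0.42,"dy":-0.3,"dz":0,"ax":0,"ay":0,"az":0,"gripper":-1},{"dx":0.5,"dy":-0.4,"dz":0,"ax":0,"ay":0,"az":0,"gripper":-1},{"dx":0.5,"dy":-0.5,"dz":0,"ax":0,"ay":0,"az":0,"gripper":-1},{"dx":0.5,"dy":-0.5,"dz":0,"ax":0,"ay":0,"az":0,"gripper":-1},{"dx":0.5,"dy":-0.5,"dz":0,"ax":0,"ay":0,"az":0,"gripper":-1},{"dx":0.5,"dy":-0.5,"dz":0,"ax":0,"ay":0,"az":0,"gripper":-1}]'
python3 - <<'E'
from h import *
p,d=snap('top','top8')
cv2.imwrite('pics/c8.png',cv2.resize(p[160:250,280:420],None,fx=5,fy=5,interpolation=2))
h=cv2.cvtColor(p,cv2.COLOR_BGR2HSV)
m=(h[...,0]>15)&(h[...,0]<32)&(h[...,1]>150)&(h[...,2]>120); m[:140]=0;m[225:]=0;m[:,:285]=0;m[:,360:]=0
v,u=np.where(m); q=plane('top',np.c_[u,v],54).mean(0)-[623,-148,54]; print(q,np.degrees(np.arctan2(q[1],q[0]))+96)
E
```

```text
time: 28.0
tcp_pos: [633.0, -101.1, 186.2]
ee_rot: [179.3, 0.2, 82.7]
contact_force: [0.6, -0.4, 0.2]
width: 80.5
gripper_force: 0.0
time: 28.67
tcp_pos: [520.8, 40.3, 178.7]
ee_rot: [179.9, 0.0, 82.9]
contact_force: [1.4, 0.4, 0.6]
width: 94.1
gripper_force: 0.0
[ -7.41397311 -53.42781981   0.        ] -1.9002635196392532
```

View pics/c8.png

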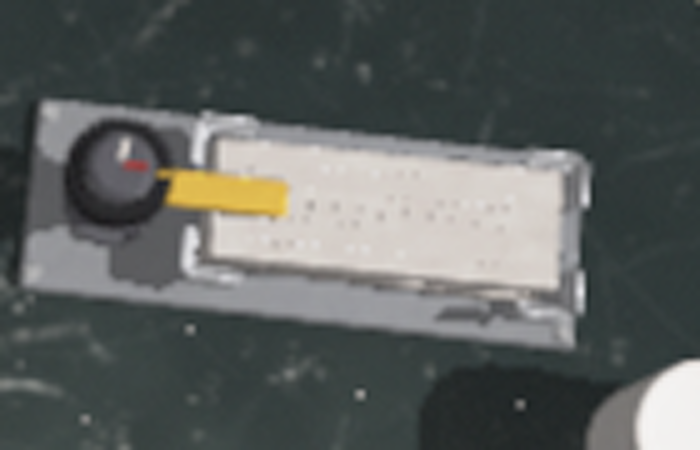

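The bar lies along the cradle axis over the stack, from (165,190) to (287,198), and the gauge sits squarely between the guides. Handing in.

```bash
python3 -c "
from station import bot; print(bot.hand_in())"
```

```text
the job is handed in; nothing more can be done
None
```

I packed the separator and second gauge flat in the cradle, turned the collar back to its closed stop with the bar over the stack, and handed the job in at about 29 s; hand-in gave no verdict.

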